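# Shut the draught cover and tare the balance

### The job

Zero the balance with its empty dish: with the fingertips push the black tab so that the sliding grey panel of the draught cover is fully shut, then reach down into the round well and press the sunken round tare key all the way down, let it come back up and move clear. Only push and press: do not lift, tip or shove the balance, leave the dish on its pan and the square power key unpressed, and leave the bottle, the jar and the screwdriver where they are.

Things in the scene. Friction and masses are not known exactly. Their poses are not given: they have to be found in the camera images.
- balance: portable lab balance, 1.35 to 1.95 kg, loose on the bench; a sideways push over about 6 N may shove it. Origin: centre of the underside; z up, x from its front edge (robot's side) to its back, y to its left. White case 270 (x) by 200 (y) by 50 mm high; the front 100 mm (x -135 to -35) is a flat key deck, 50 mm high, with two wells and a display between; the weighing chamber stands behind.
- tare_well (a point): centre of the mouth of the round tare well, level with the deck: 46 mm diameter, 34 mm deep, at the balance's x -85, y +56 (left). The square power well, 40 by 40 mm and as deep, is at x -85, y -56 (right).
- chamber (a point): point over the middle of the clear weighing chamber, 90 mm above the underside, at the balance's x +50, y 0. Chamber: x -29 to 129, y -92 to 92, walls up to 90 mm, guide rails on its front and back edges up to 97 mm. A fixed clear half roof (top 90 mm) covers the left half (y 0 to 92); the sliding panel shuts the right half.
- panel_tab (a point): middle of the top of the sliding panel's black tab, 114.5 mm above the underside; at the balance's x +50, and y -45 when shut. The tab is an upright rib, 60 mm long along x, 7 mm thick along y, 20 mm high above the panel's flat top, on its centre line. The grey panel, 146 (x) by 94 (y) by 4 mm, runs in guides along the balance's y only. Same axes as the balance.
- panel (a joint): opening of the sliding panel in m: 0 fully shut, 0.07 fully open (moved to the balance's +y, left, over the half roof). Starts 40 to 68 mm open; push the tab's left (+y) side towards -y to shut it. Moves at about 1.2 N plus slight damping, stays where left, hard stops at both ends.
- tare_top (a point): centre of the top face of the tare key: a round plain grey disc, 28 mm diameter, in the round well; its top is 33 mm above the balance's underside, 17 mm below the deck, when up. Same axes as the balance.
- tare (a joint): depth of the tare key in m: 0 up, 0.005 fully down (hard stop). Sprung: starts to move at 1.5 N, fully down at 5 N, comes back up by itself. It counts as pressed past 0.004.
- power_top (a point): centre of the top face of the power key: a square plain grey key, 24 mm wide, in the square well, at the same height as the tare key. Not to be pressed.
- power (a joint): depth of the power key in m: 0 up, 0.005 fully down; same spring as the tare key.
- dish: empty round metal weighing dish, 56 mm across, 16 mm high, loose on the balance's round pan inside the chamber; its underside (origin at the underside's centre) is 56 mm above the balance's underside. Stays there.
- bottle: bystander: glass reagent bottle with orange cap, 60 mm diameter, 115 mm high, beside the balance to its left; origin at the underside's centre.
- jar: bystander: white screw jar, 54 mm diameter, 60 mm high, to the right of the balance; origin at the underside's centre.
- driver: bystander: screwdriver with blue handle, 150 mm long, lying to the right of the balance; origin under its middle, x along it from handle to tip.

How it is judged:
By the outcome, as a careful person would: the job done as asked, in the order asked, and still so for the second after the job is handed in, with the robot touching nothing.
It also fails if it takes over 43 s, if anything falls off the work surface, if the arm or the gripper's body presses on something with over 40 N, if the wrist force passes 120 N, or if a joint passes its speed limit or range.

### The arm

A 6-joint arm with a two-finger parallel gripper is mounted at the origin on the work surface. World frame = base frame: x ahead of the robot, y to its left, z up, the work surface at z = 0. Lengths are in mm, angles in rad, forces in N, time in s.
With the tool pointing down it reaches from about 300 to 775 mm from the base axis. Payload 14.6 kg.
Tool frame: the origin (TCP) lies on the centre line of the jaws, within the pads' length; the fingertips stand 19 mm ahead of it and the grasp point (between the pads) is the TCP (bot.tip_reach is the distance from the TCP to the fingertips, in mm); y points along the fingers, x is the direction in which the jaws open and shut, and the axes are right-handed (so a half turn about y gives the same grasp; the last joint's range is limited). The gripper opens to 85 mm and grips with 20 to 120 N. Pads are 22 mm wide; open, the fingers measure 114 mm over their backs; the gripper's body (76 mm by 85 mm) begins 54 mm behind the grasp point. The pads swing forward as they close: fully open they stand 13 mm farther back than shut.
Start: joints at [-1.181, 0.3, 1.521, -0, 1.321, -0.067], TCP at [242.585, -493.601, 250.281] pointing down, gripper open.
Joint ranges: [-3.03, 3.03], [-0.79, 2.21], [0.23, 2.52], [-1.04, 4.18], [0, 3.07], [-2.55, 2.55]. Speed limits (rad/s): [2.22, 2.22, 2.57, 3.14, 3.14, 3.14].

### API

Orientations are given as a unit quaternion [w, x, y, z].
In Python, from rig import bot gives the robot as it stands. Calls block until the motion is done:
- bot.move_to(position, orientation): joint-space move of the TCP to a pose.
- bot.servo_line(position, attitude=None, speed=150, until_force=None): straight line of the TCP; attitude=None keeps the orientation; speed is the mean speed in mm/s. With until_force (N) it stops when the force on the tool has changed by that much, and returns True; else False.
- bot.move_joints(angles): joint-space move.
- bot.move_gripper(opening, grip_force=None): finger opening in mm; grip_force is the grip in N (None keeps the last); returns when the fingers have stopped.
- bot.dwell(seconds).
- bot.ik(position, orientation): joint angles nearest the present ones, or None.
- bot.read_state(): the state.
- bot.read_camera(name): name is "scene" or "top"; returns a dict with "image" (420x560x3 uint8, blue, green, red), "depth" (420x560 float32, mm along the optical axis (not along the pixel's ray), 0 where there is no reading), "fovy" (degrees; the focal length in pixels is half the picture's height over the tangent of half this angle, whatever the lens; pixels are square), "cx", "cy" (the principal point, pixels), "eye" and "attitude" of the camera in the world. Camera axes: x right, y down, z forward; pixel columns grow to the right and rows downward; lengths in mm; the calibration is good to about 2 mm. A picture is of the moment at which its call begins.
A pose or a line that the arm cannot do raises bot.MotionError and nothing moves.
- bot.finish_job(): hands the job in, once; it reports no verdict.
The state is a dict: "clock": time; "joint_positions": joint angles; "qvel": joint speeds; "effort": joint torques, N m; "ee_pos": TCP position; "tool_rot": TCP orientation; "ft_force": force on the tool from outside, world axes, zero at the start; "moment": the same for the moment, N m; "grip_width": finger opening in mm.
Only numpy, scipy, OpenCV 4.12 (cv2) and the standard library are available. Lean on these libraries where they do the work, as an engineer would, in place of code of your own. Each camera call takes 0.05 s, during which the arm holds its last target. There are 200 camera calls.

## Working session

There is one attempt and no reset: what is moved stays moved. The work goes in short steps, each a Python script; the robot and the scene stay as the last script left them, time stands still between calls to the robot, and variables do not carry over. Pictures are saved under pics/ and viewed, about 8 in all and at most 12, crops included, and the job is handed in when it is done.

```bash
ls; mkdir -p pics
cat > h.py <<'E'
import numpy as np,cv2
from rig import bot
from scipy.spatial.transform import Rotation as R
def cam(n):
    c=bot.read_camera(n); c["f"]=c["image"].shape[0]/2/np.tan(np.radians(c["fovy"])/2)
    q=c["attitude"]; c["R"]=R.from_quat([q[1],q[2],q[3],q[0]]).as_matrix() if np.size(q)==4 else np.array(q); c["eye"]=np.array(c["eye"]); return c
def plane(c,u,v,z):
    d=c["R"]@np.array([(u-c["cx"])/c["f"],(v-c["cy"])/c["f"],1]); return c["eye"]+d*(z-c["eye"][2])/d[2]
def cloud(c):
    h,w=c["depth"].shape; v,u=np.mgrid[:h,:w]; D=c["depth"]
    return np.stack([(u-c["cx"])/c["f"]*D,(v-c["cy"])/c["f"]*D,D],-1)@c["R"].T+c["eye"]
E
python3 - <<'E'
from h import *
for n in("top","scene"):
    c=cam(n); cv2.imwrite(f"pics/{n}0.png",c["image"]); print(n,c["eye"],c["R"].round(3).tolist(),c["f"],c["cx"],c["cy"])
s=bot.read_state();print(s["tool_rot"],s["clock"],s["grip_width"])
E
```

```text
pics
top [464.13776531  35.76567523 988.00217695] [[0.008, -0.988, 0.154], [-1.0, -0.01, -0.013], [0.014, -0.153, -0.988]] 413.9482919819471 278.88890065571286 212.44027620617388
scene [ 980.3111326  -544.3589034   595.90419764] [[0.846, 0.331, -0.419], [0.534, -0.516, 0.67], [0.006, -0.79, -0.613]] 412.09591550558486 280.9153445079287 205.55623849198952
[ 0.60043706 -0.5999969   0.37412172 -0.37351305] 0.1 85.49745641157962
```

View pics/top0.png

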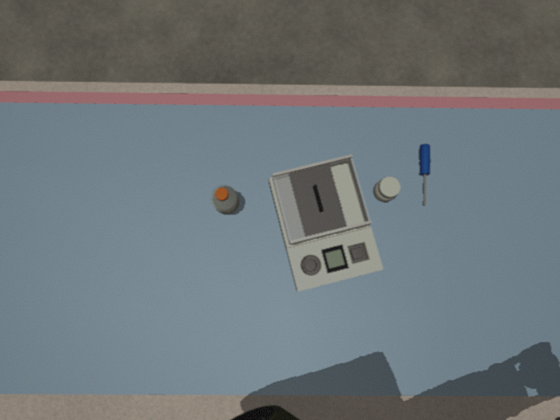

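View pics/scene0.png

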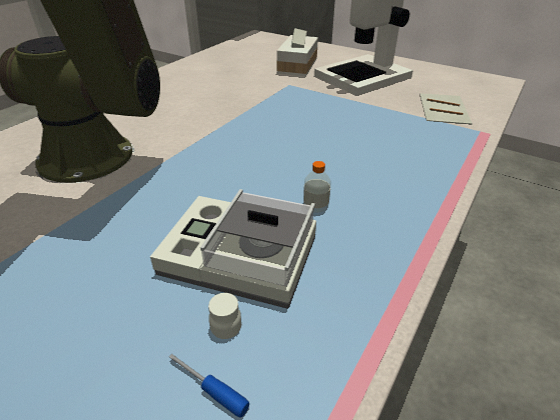

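Run:
```python
from h import *
c=cam("top"); P=cloud(c); im=c["image"]
v,u=np.mgrid[:420,:560]
reg=(u>255)&(u<395)&(v>140)&(v<305)
reg&=~((u>372)&(v<210))
m=reg&(P[...,2]>42)&(P[...,2]<125)
n,l,st,_=cv2.connectedComponentsWithStats(m.astype(np.uint8)); k=1+st[1:,4].argmax(); m=l==k
r=cv2.minAreaRect(P[m][:,:2].astype(np.float32)); print("rect",r); print(cv2.boxPoints(r))
g=im.max(-1)
dark=(reg&(g<50)).astype(np.uint8)
n,l,st,ce=cv2.connectedComponentsWithStats(dark)
for i in range(1,n):
    if st[i,4]>15:
        z=np.median(P[l==i][:,2]); zz=114.5 if z>85 else 50
        print(st[i],ce[i].round(1),z.round(1),plane(c,*ce[i],zz).round(1), cv2.minAreaRect(np.argwhere(l==i)[:,::-1].astype(np.float32)))
for p in [(311,265),(359,253),(335,259),(318,198),(300,283),(345,190),(285,200),(318,215)]: print(p,P[p[1],p[0]].round(1),im[p[1],p[0]])
s=cam("scene");
a=cv2.resize(im[145:300,260:395],None,fx=4,fy=4,interpolation=cv2.INTER_CUBIC);cv2.imwrite("pics/c1.png",np.clip(a[:600]*1.4,0,255))
```

```text
rect ((587.7503051757812, -80.54611206054688), (268.6829528808594, 200.49461364746094), 14.745534896850586)
[[ 432.31763  -17.79385]
 [ 483.34888 -211.68533]
 [ 743.183   -143.29837]
 [ 692.15173   50.59311]]
[313 185  10  27 102] [317.6 198. ] 112.6 [632.3 -58.4 114.5] ((317.6269226074219, 197.96536254882812), (26.92568016052246, 3.683642625808716), 74.74488067626953)
[323 246  24  26 152] [334.5 258.4] 49.7 [ 506.1 -102.7   50. ] ((334.4705810546875, 258.3823547363281), (22.79834747314453, 19.645381927490234), 75.96376037597656)
(311, 265) [491.4 -51.   33.4] [78 82 86]
(359, 253) [ 520.1 -162.7   29.5] [76 80 82]
(335, 259) [ 505.  -104.2   47.6] [ 97 115 108]
(318, 198) [632.3 -59.3 114. ] [21 20 21]
(300, 283) [450.8 -24.7  50.4] [149 157 155]
(345, 190) [ 664.4 -129.2   48.9] [143 156 155]
(285, 200) [632.   11.   88.3] [132 136 135]
(318, 215) [598.2 -61.2  94.6] [77 79 83][ WARN:0@2.022] global loadsave.cpp:1063 imwrite_ Unsupported depth image for selected encoder is fallbacked to CV_8U.
```

View pics/c1.png

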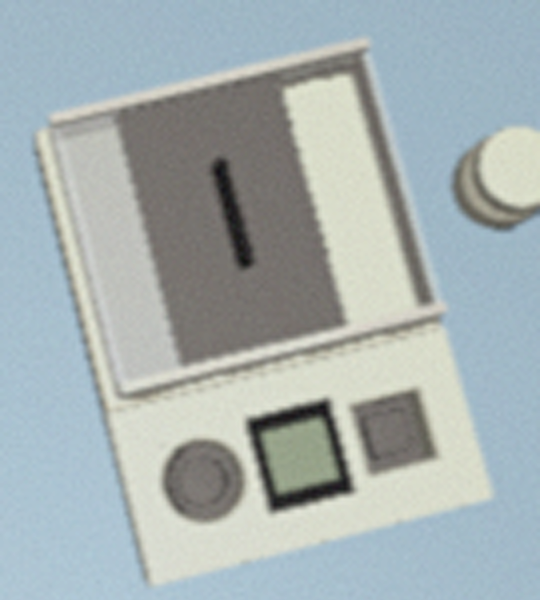

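```bash
cat >> h.py <<'E'
YAW=np.radians(14.75); C=np.array([587.8,-80.5])
ax=np.array([np.cos(YAW),np.sin(YAW)]); ay=np.array([-ax[1],ax[0]])
def W(x,y,z): return list(C+x*ax+y*ay)+[z]
def ori(s):
    x=np.append(s*ay,0); y=np.array([0,0,-1.]); q=R.from_matrix(np.stack([x,y,np.cross(x,y)],1)).as_quat()
    return [q[3],*q[:3]]
def bal(p): d=np.array(p[:2])-C; return (d@ax).round(1),(d@ay).round(1),round(p[2],1)
E
python3 - <<'E'
from h import *
c=cam("top")
for p in [(310.75,265),(358.5,253)]: q=plane(c,*p,50); print(q.round(1),bal(q))
print("disp",bal([506.1,-102.7,50]),"tab",bal([632.3,-58.4,114]))
q=bot.read_state()["tool_rot"];print(R.from_quat([*q[1:],q[0]]).as_matrix().round(2))
bot.move_gripper(0); print(bot.tip_reach,bot.read_state()["grip_width"])
for s in(1,-1): print(s,bot.ik(W(50,45,220),ori(s)),bot.ik(W(-85,56,150),ori(s)))
s=min((1,-1),key=lambda s:np.abs(np.subtract(bot.ik(W(50,45,220),ori(s)),bot.read_state()["joint_positions"])).max())
bot.move_to(W(50,45,220),ori(s)); print(s,bot.read_state()["clock"],bal(bot.read_state()["ee_pos"]))
bot.servo_line(W(50,45,150),speed=100)
st=bot.read_state();print(st["clock"],st["ft_force"])
for n in("top","scene"): cv2.imwrite(f"pics/{n}2.png",cam(n)["image"])
a=cv2.imread("pics/scene2.png")[120:320,130:360];b=cv2.imread("pics/top2.png")[130:310,240:400]
cv2.imwrite("pics/j2.png",np.hstack([cv2.resize(a,(460,400)),cv2.resize(b,(340,400))]))
E
```

```text
[490.9 -48.9  50. ] (np.float64(-85.6), np.float64(55.2), np.float64(50.0))
[ 518.9 -157.3   50. ] (np.float64(-86.2), np.float64(-56.7), np.float64(50.0))
disp (np.float64(-84.7), np.float64(-0.7), 50) tab (np.float64(48.7), np.float64(10.0), 114)
[[ 0.44 -0.    0.9 ]
 [-0.9   0.    0.44]
 [-0.   -1.    0.  ]]
19.0 -0.34779079647006655
1 [-9.73819434e-02  4.91691508e-01  1.32675753e+00 -4.44089210e-16
  1.32314362e+00 -1.92561433e+00] [-1.71560324e-01  2.87727530e-01  1.78770093e+00 -4.44089210e-16
  1.06616420e+00 -1.99979272e+00]
-1 [-9.73819434e-02  4.91691508e-01  1.32675753e+00 -4.44089210e-16
  1.32314362e+00  1.21597832e+00] [-1.71560324e-01  2.87727530e-01  1.78770093e+00 -4.44089210e-16
  1.06616420e+00  1.14179994e+00]
-1 3.1833 (np.float64(49.7), np.float64(44.2), np.float64(220.1))
4.0333 [-0.28708765  0.22104198 -0.13693389]
```

View pics/j2.png

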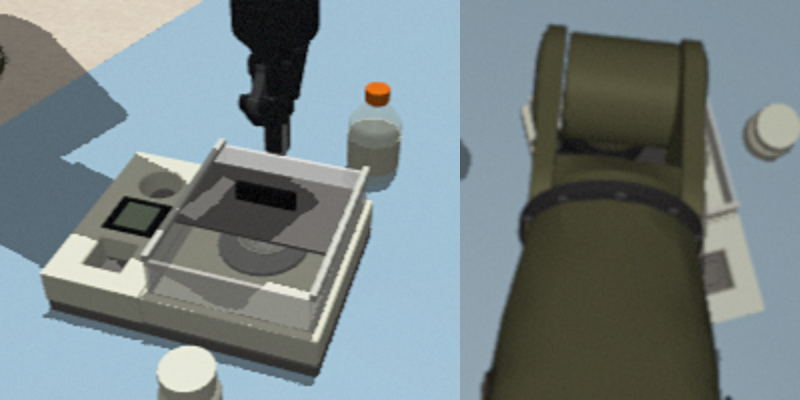

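Run:
```python
from h import *
def rep(*a):
    st=bot.read_state();print(*a,round(st["clock"],2),bal(st["ee_pos"]),np.round(st["ft_force"],2), "fy",round(float(np.array(st["ft_force"])[:2]@ay),2))
print(bot.servo_line(W(49,45,121.5),speed=50,until_force=3)); rep("down")
print(bot.servo_line(W(49,-20,121.5),speed=35,until_force=3)); rep("push")
bot.dwell(.2); rep()
```

```text
False
down 4.85 (np.float64(49.1), np.float64(45.0), np.float64(121.6)) [-0.67  0.43 -0.26] fy 0.59
False
push 6.86 (np.float64(49.0), np.float64(-19.9), np.float64(121.5)) [ 0.19  0.04 -0.1 ] fy -0.01
7.06 (np.float64(49.0), np.float64(-20.0), np.float64(121.5)) [-1.44  0.05 -0.28] fy 0.42
```

Run:
```python
from h import *
def rep(*a):
    st=bot.read_state();print(*a,round(st["clock"],2),bal(st["ee_pos"]),np.round(st["ft_force"],2), "fy",round(float(np.array(st["ft_force"])[:2]@ay),2))
print(bot.servo_line(W(49,-36,121.5),speed=15,until_force=3)); rep("push")
c=cam("scene"); cv2.imwrite("pics/s3.png",cv2.resize(c["image"][170:310,150:330],None,fx=4,fy=4))
```

```text
True
push 7.7 (np.float64(49.0), np.float64(-27.9), np.float64(121.2)) [0.07 2.35 2.53] fy 2.25
```

View pics/s3.png

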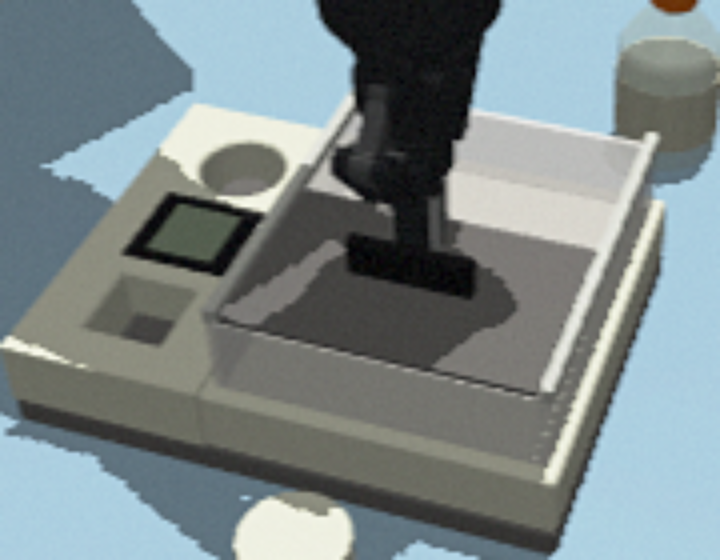

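Run:
```python
from h import *
def rep(*a):
    st=bot.read_state();print(*a,round(st["clock"],2),bal(st["ee_pos"]),np.round(st["ft_force"],2), "fy",round(float(np.array(st["ft_force"])[:2]@ay),2))
bot.dwell(.3); rep("settled")
x,y,z=bal(bot.read_state()["ee_pos"])
print(bot.servo_line(W(49,y+3,121.5),speed=30)); bot.dwell(.2); rep("off")
print(bot.servo_line(W(49,y-6,121.5),speed=10,until_force=4)); rep("push"); bot.dwell(.2);rep()
x,y,z=bal(bot.read_state()["ee_pos"])
bot.servo_line(W(49,y+25,121.5),speed=80); bot.servo_line(W(49,y+25,200),speed=120)
bot.servo_line(W(-85.3,100,200),speed=250);rep()
c=cam("top"); s=cam("scene");cv2.imwrite("pics/t4.png",c["image"])
cv2.imwrite("pics/s4.png",cv2.resize(s["image"][170:310,150:330],None,fx=4,fy=4))
```

```text
settled 8.05 (np.float64(48.7), np.float64(-27.8), np.float64(120.7)) [0.81 0.76 1.  ] fy 0.53
False
off 8.5 (np.float64(49.0), np.float64(-24.9), np.float64(121.5)) [ 0.41 -0.07  0.01] fy -0.18
True
push 9.0 (np.float64(48.9), np.float64(-27.9), np.float64(121.2)) [-0.03  2.14  1.32] fy 2.07
9.2 (np.float64(48.8), np.float64(-27.9), np.float64(120.8)) [-0.53  2.72  1.64] fy 2.76
11.3 (np.float64(-84.6), np.float64(99.5), np.float64(200.0)) [-0.02  0.17  0.01] fy 0.17
```

View pics/s4.png

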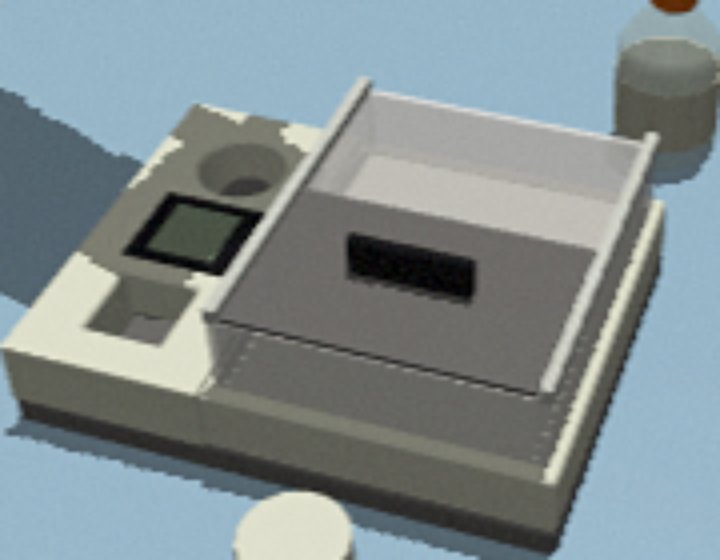

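Run:
```python
from h import *
def rep(*a):
    st=bot.read_state();print(*a,round(st["clock"],2),bal(st["ee_pos"]),np.round(st["ft_force"],2))
s=cam("scene");P=cloud(s);v,u=np.mgrid[:420,:560]
m=(s["image"].max(-1)<45)&(u>230)&(u<275)&(v>222)&(v<250)&(P[...,2]>90); Q=P[m]; top=Q[Q[:,2]>109]
print("tab",m.sum(),bal(Q.mean(0)),bal(top.mean(0)) if len(top) else 0)
bot.servo_line(W(-85.3,55.4,120),speed=120); rep("above")
print(bot.servo_line(W(-85.3,55.4,40),speed=40,until_force=8)); rep("contact"); bot.dwell(.2); rep()
```

```text
tab 312 (np.float64(54.7), np.float64(-51.0), np.float64(111.1)) (np.float64(56.3), np.float64(-54.0), np.float64(120.1))
above 12.37 (np.float64(-85.0), np.float64(55.4), np.float64(120.5)) [ 0.34  0.3  -0.94]
True
contact 14.0 (np.float64(-85.3), np.float64(55.4), np.float64(47.0)) [-3.02  0.52  9.63]
14.2 (np.float64(-85.3), np.float64(55.4), np.float64(47.0)) [-3.9   0.09 11.24]
```

Run:
```python
from h import *
bot.servo_line(W(-85.3,55.4,160),speed=60); bot.servo_line(W(-85.3,55.4,260),speed=150)
q=bot.read_state()["joint_positions"]; q=list(q); q[0]-=1.0; bot.move_joints(q)
st=bot.read_state(); print(st["clock"],np.round(st["ft_force"],2))
c=cam("top");P=cloud(c);im=c["image"];v,u=np.mgrid[:420,:560]
reg=(u>255)&(u<395)&(v>140)&(v<305)&~((u>372)&(v<210))
m=reg&(P[...,2]>42)&(P[...,2]<125)
n,l,s,_=cv2.connectedComponentsWithStats(m.astype(np.uint8)); m=l==1+s[1:,4].argmax()
print(cv2.minAreaRect(P[m][:,:2].astype(np.float32)))
n,l,s,ce=cv2.connectedComponentsWithStats((reg&(im.max(-1)<50)).astype(np.uint8))
for i in range(1,n):
    if s[i,4]>40: z=np.median(P[l==i][:,2]); print(s[i],z,bal(plane(c,*ce[i],114.5 if z>85 else 50)))
a=cv2.resize(im[145:300,260:395],(400,460));b=cv2.resize(cam("scene")["image"][170:310,150:330],(400,460))
cv2.imwrite("pics/j5.png",np.hstack([a,b]))
```

```text
18.7833 [ 0.8   0.46 -0.61]
((588.233154296875, -80.62371826171875), (269.50579833984375, 200.8411407470703), 14.659107208251953)
[337 179  10  27 107] 112.17681414532706 (np.float64(48.5), np.float64(-43.4), np.float64(114.5))
[323 246  24  26 151] 49.7805977662199 (np.float64(-85.0), np.float64(-0.9), np.float64(50.0))
```

View pics/j5.png

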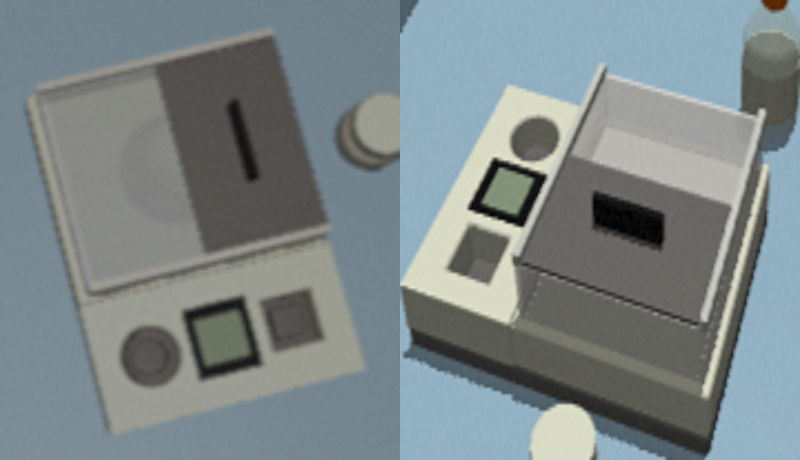

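```bash
python3 -c "
from h import *
bot.finish_job()"
```

```text
the job is handed in; nothing more can be done
```

I shut the draught-cover panel, pressed the tare key to its stop and let it back up. I then moved the arm clear and handed the job in at about 19 s of the 43 s allowed.

- **Panel:** I pushed the tab's left side with the closed fingertips. Two separate pushes, stopped at force changes of 3 N and 4 N, ended at the same place, so I take that as the hard stop. The last picture shows the panel meeting the right wall.
- **Tare key:** The fingertips went down to 28 mm above the balance's underside, which is fully down, with about 11 N on the key. A sideways force of about 4 N showed during the press. I could not tell whether that was friction or the well wall.
- **Balance:** Its measured position changed by about 0.5 mm and its angle by 0.1°, within measuring error. I touched neither the power key nor the dish. I did not measure the dish, bottle, jar or screwdriver again. The bottle and jar look unmoved in the last pictures.

**Checks that disagreed:**
- The top camera put the tab at y -43.4 mm instead of -45. I put this down to the camera also seeing the tab's left side, plus the 2 mm calibration error.
- The scene camera put it at about y -51 to -54. I set that aside because its heights were also several mm off.

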